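Set a lath out over the sawing rest to the length gauge and hold it down

TASK

Get the wooden lath ready for sawing: slide it outward along the sawing rest, without lifting it off or letting it tip, until its outer end is level with the pointer of the length gauge and the lath is square to the rest's sawing edge. More than half of it then hangs over the edge, so finish while still holding its tail, keeping it flat down on the rest; do not let go. Leave the jars and the wax tin alone.

Things in the scene. Friction and masses are not known exactly. Their poses are not given: they have to be found in the camera images.
- lath_mid (a point): centre (half-way up) of the loose light-wood lath, 300 x 44 x 18 mm, 0.11 to 0.23 kg, lying flat on the rest, a few degrees askew, balanced. x: along it to its outer end (the gauge's side); y: across its width; z up. The end at -x is the tail, with a 12 mm through hole 45 mm from its end face; at the start it reaches about 0.12 m free behind the rest, underside 80 mm above the bench
- lath_end (a point): centre of the end face of the lath's outer end, 150 mm along x from lath_mid; same axes
- rest: sawing rest, fixed to the bench: a wooden block 80 mm high with a flat top 60 mm (x) by 120 mm (y), on a foot board 90 x 160 x 12 mm. Origin at the centre of its underside. x points outward over the sawing edge, roughly to the robot's left (the lath is slid this way); y along that edge; z up
- rest_edge (a point): middle of the rest's top sawing edge, 30 mm to x and 80 mm above the origin of rest; same axes
- gauge_tip (a point): tip of the thin level steel pointer of the length gauge, a fixed stand (post 126 mm high) beyond the lath's path as seen by the robot. It is 98 mm above the bench (height of the lath's upper face), points at the path and ends 58 mm short of the rest's middle line; axes as rest. The lath's outer end must come to this tip's x, 172 to 200 mm out from the sawing edge
- jar_a: lidded pigment jar, 58 mm wide, 86 mm high, standing loose left of the work; origin at the centre of its underside. Leave alone
- jar_b: lidded pigment jar, 58 mm wide, 78 mm high, standing loose on the robot's side of the work; origin at the centre of its underside. Leave alone
- wax: round open wax tin, 62 mm wide, 23 mm high, standing loose left of the work; origin at the centre of its underside. Leave alone
Things that resemble listed ones, but are neither listed nor needed, are in the scene too. What is shaped like the part that bears gauge_tip but pink is not meant.

How it is judged (in metres and radians):
At the end, for the whole second after the job is handed in: Outer end level with the pointer within 6 mm; lath square to the edge within 3.4 deg, within 35 mm of the rest's middle line, flat (5 mm of height, 2.9 deg), bearing on the rest (over 0.2 N), still, and the fingers holding it (over 0.5 N) (x of lath_end in the frame of gauge_tip between -0.006 and 0.006 m and y of lath_mid in the frame of rest between -0.035 and 0.035 m and z of lath_mid in the frame of rest between 0.084 and 0.094 m and angle between the x axis of lath_mid and the x axis of rest, either way round below 0.06 rad and angle between lath_mid's own z axis and vertical below 0.05 rad and contact force between lath and the fingers above 0.5 N and contact force between lath and rest above 0.2 N and linear speed of lath below 0.01 m/s); the arm keeps its last pose, push and grip.
It fails at once if the lath is lifted off the rest (over 12 mm) (z of lath_mid in the frame of rest above 0.101 m).
It fails at once if the lath tips (over 8 degrees) (angle between lath_mid's own z axis and vertical above 0.14 rad).
It fails at once if the tall jar is moved (over 30 mm) (distance of jar_a from where it was at the start of the episode above 0.03 m).
It fails at once if the shorter jar is moved (over 30 mm) (distance of jar_b from where it was at the start of the episode above 0.03 m).
It fails at once if the wax tin is moved (over 30 mm) (distance of wax from where it was at the start of the episode above 0.03 m).
It also fails if it takes over 32 s, if anything falls off the work surface, if the arm or the gripper's body presses on something with over 40 N, if the wrist force passes 120 N, or if a joint passes its speed limit or range.

ROBOT

A 6-joint arm with a two-finger parallel gripper is mounted at the origin on a cart in front of the work surface, level with it; the furniture and walls round the work are solid. World frame = base frame: x ahead of the robot, y to its left, z up, the work surface at z = 0. Lengths are in mm, angles in rad, forces in N, time in s.
With the tool pointing down it reaches from about 325 to 900 mm from the base axis. Payload 3.5 kg.
Tool frame: the origin (TCP) lies on the centre line of the jaws, within the pads' length; the fingertips stand 22 mm ahead of it and the grasp point (between the pads) lies 3 mm ahead of it; z points along the fingers, y is the line along which they close (so a half turn about z gives the same grasp; the last joint's range is limited). The gripper opens to 85 mm and grips with 20 to 120 N. Pads are 22 mm wide; open, the fingers measure 114 mm over their backs; the gripper's body (76 mm by 85 mm) begins 54 mm behind the grasp point. The pads swing forward as they close: fully open they stand 13 mm farther back than shut.
Start: joints at [-1.279, 0.276, -0.026, 1.268, 0, 1.467], TCP at [240.378, -576.923, 253.313] pointing down, gripper open.
Joint ranges: [-3.12, 3.12], [-0.85, 1.88], [-1.08, 1.24], [-1.95, 2.15], [-1.57, 1.53], [-3.14, 3.14]. Speed limits (rad/s): [2.57, 2.57, 3.14, 3.14, 3.14, 3.14].

INTERFACE

Orientations are given as a unit quaternion [w, x, y, z].
In Python, from plant import bot gives the robot as it stands.
- The arm moves only by the tool servo_tool, never from a script. Its argument "increments" is a list of rows, each a list of 3 entries, a list of its own where there are three numbers: the shift along the tool's x, y, z normalised to -1 to 1, where 1 is 0.4 m, then the turn, a rotation vector about the tool's x, y, z normalised to -1 to 1, where 1 is pi rad, then the opening, from -1 (shut) to 1 (fully open). A call has 1 to 20 rows; each row is the pose to reach, as a shift and turn from the pose commanded when the call began, along the tool's axes at that moment, turning the shorter way round; what a row does not reach only later rows make up. A row lasts 1/10 s, in which the tool goes at most 50 mm and 8.59 degrees, less where a joint would pass 70% of its speed; a pose out of reach is approached as far as the arm can. A call with a number of a shift or a turn outside -1 to 1 is refused whole. A call with a gripper value outside its range is refused whole. The fingers move at their own pace and stop on an object; the grip force is fixed at half the most. Time passes only in rows, so rows that repeat a pose let the fingers close. It gives the time, the measured TCP pose, the force, the opening and the grip force at its end, in the units of the state.
- bot.observe(): the state, without advancing time (a new reading comes with each control period).
- bot.capture(name): name is "scene" or "side" or "wrist"; returns the picture (400x640x3 uint8, blue, green, red); there is no depth.
- bot.camera_params(name): a dict with "intrinsics" (3x3 intrinsics, pixels), "cam_to_world" (4x4, takes a point from camera to world coordinates). Camera axes: x right, y up, looking along -z (the intrinsics and any distortion apply to the point x, -y, -z); pixel columns grow to the right and rows downward; lengths in mm; the calibration is good to about 2 mm. A picture is of the moment at which its call begins: read the wrist's pose just before it. camera_params takes no time and is no camera call; for the wrist camera it gives the pose at the moment of the call.
- bot.job_done(): hands the job in; it is judged then, once.
The state is a dict: "time_s": time; "qpos": joint angles; "dq": joint speeds; "joint_torque": joint torques, N m; "tcp_pos": TCP position; "tcp_rot": TCP orientation; "ft_force": force on the tool from outside, world axes, zero at the start; "ft_torque": the same for the moment, N m; "gripper_width": opening from 0.0 (shut) to 1.0 (fully open); "grasp_force": force on a finger pad.
Only numpy, scipy, OpenCV 4.12 (cv2) and the standard library are available. Lean on these libraries where they do the work, as an engineer would, in place of code of your own. Each camera call takes 0.05 s, during which the arm holds its last target. There are 200 camera calls.

## Working session

There is one attempt and no reset: what is moved stays moved. The work goes in short steps, Python scripts to look and compute and a tool call to move; the robot and the scene stay as the last step left them, time stands still between calls to the robot, and variables do not carry over. Pictures are saved under pics/ and viewed, at most 10 in all, crops included, and the job is handed in when it is done.

Besides the shell and the picture viewer there is one more tool, called after ">>>" in YAML: its name, and indented under it one key for each argument. servo_tool: Moves the arm, as the interface text tells. Its arguments: {"type":"object","properties":{"increments":{"type":"array"}},"required":["increments"]}

```bash
mkdir -p pics; ls; python3 - <<'E'
from plant import bot
import cv2,numpy as np
for n in("scene","side"):
    cv2.imwrite(f"pics/{n}0.png",bot.capture(n)); p=bot.camera_params(n); print(n,np.round(p["intrinsics"],1).tolist(),np.round(p["cam_to_world"],3).tolist(),[k for k in p])
s=bot.observe(); print(s)
E
```

```text
pics
scene [[380.7, 0.0, 325.3], [0.0, 380.7, 194.7], [0.0, 0.0, 1.0]] [[0.983, 0.157, -0.1, 433.167], [-0.186, 0.863, -0.471, -244.804], [0.013, 0.481, 0.877, 828.419], [0.0, 0.0, 0.0, 1.0]] ['intrinsics', 'cam_to_world']
side [[443.0, 0.0, 320.8], [0.0, 443.0, 204.2], [0.0, 0.0, 1.0]] [[0.965, 0.158, -0.208, 316.144], [-0.261, 0.618, -0.742, -574.917], [0.012, 0.77, 0.638, 717.956], [0.0, 0.0, 0.0, 1.0]] ['intrinsics', 'cam_to_world']
{'time_s': 0.1, 'qpos': array([-1.27934843e+00,  2.77085070e-01, -2.77422227e-02,  1.26799347e+00,
       -2.04332544e-05,  1.46737406e+00]), 'dq': array([ 0.00088126, -0.00164324,  0.00404672,  0.00096093, -0.00081812,
       -0.00089552]), 'joint_torque': array([ 1.35657523e-03, -4.46706963e+01,  2.96128696e+01,  8.44783994e-03,
       -1.13264553e-04, -1.15217318e-05]), 'tcp_pos': array([ 240.21306821, -576.28201466,  252.25470992]), 'tcp_rot': array([-1.00678944e-03,  9.80572420e-01,  1.96154797e-01, -1.05192891e-04]), 'ft_force': array([-0.28974844,  0.79618322, -0.15783651]), 'ft_torque': array([0.02996862, 0.02822176, 0.00034203]), 'grasp_force': 0.0, 'gripper_width': 0.9994819124267147}
```

View pics/scene0.png

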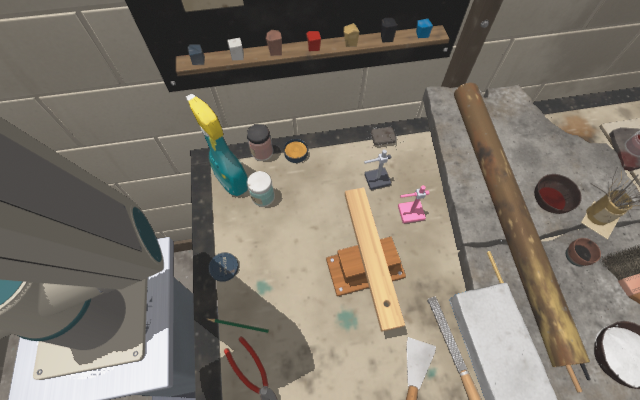

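View pics/side0.png

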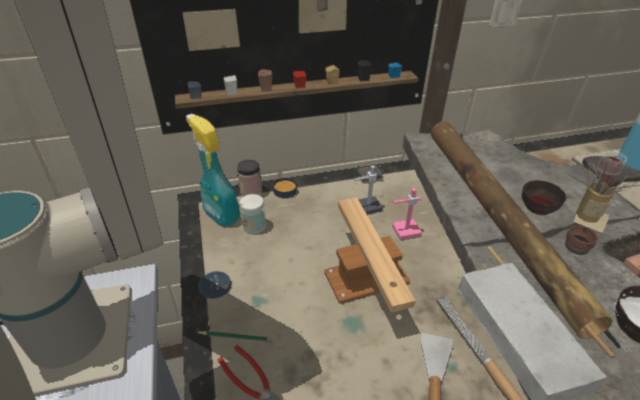

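Scene: lath runs from (357,190) at its outer end to (393,330) at its tail, with the hole near (387,303). The grey gauge is at (378,165), the pink lookalike at (412,205), and the rest at (366,265). Next, an enlarged pair of crops.

```bash
cat > h.py <<'E'
import numpy as np,cv2
from plant import bot
def ray(n,px,P=None):
    P=P or bot.camera_params(n); K=np.array(P["intrinsics"]);T=np.array(P["cam_to_world"])
    d=np.linalg.solve(K,[px[0],px[1],1.]); d=T[:3,:3]@(d*[1,-1,-1]); return T[:3,3],d
def onz(n,px,z,P=None):
    o,d=ray(n,px,P); return o+d*(z-o[2])/d[2]
def tri(rs):
    A=np.zeros((3,3));b=np.zeros(3)
    for o,d in rs:
        d=d/np.linalg.norm(d);M=np.eye(3)-np.outer(d,d);A+=M;b+=M@o
    return np.linalg.solve(A,b)
def proj(n,X,P=None):
    P=P or bot.camera_params(n); K=np.array(P["intrinsics"]);T=np.array(P["cam_to_world"])
    c=T[:3,:3].T@(np.asarray(X)-T[:3,3]); p=K@(c*[1,-1,-1]); return p[:2]/p[2]
E
python3 - <<'E'
from h import *
a=cv2.imread("pics/scene0.png")[145:345,320:440];b=cv2.imread("pics/side0.png")[155:315,310:430]
a=cv2.resize(a,None,fx=3,fy=3,interpolation=2);b=cv2.resize(b,None,fx=3.5,fy=3.5,interpolation=2)
c=np.zeros((600,780,3),np.uint8);c[:600,:360]=a;c[:560,360:780]=b
cv2.imwrite("pics/c0.png",c)
for p in[(347,191),(367,188),(405,326),(384,334),(387,303)]: print(p,onz("scene",p,98).round())
for n,p in(("scene",(364,161)),("scene",(402,195))):print(onz(n,p,98).round())
E
```

```text
(347, 191) [566. 148.  98.]
(367, 188) [611. 148.  98.]
(405, 326) [ 610. -150.   98.]
(384, 334) [ 568. -157.   98.]
(387, 303) [ 588. -104.   98.]
[621. 219.  98.]
[682. 117.  98.]
```

View pics/c0.png

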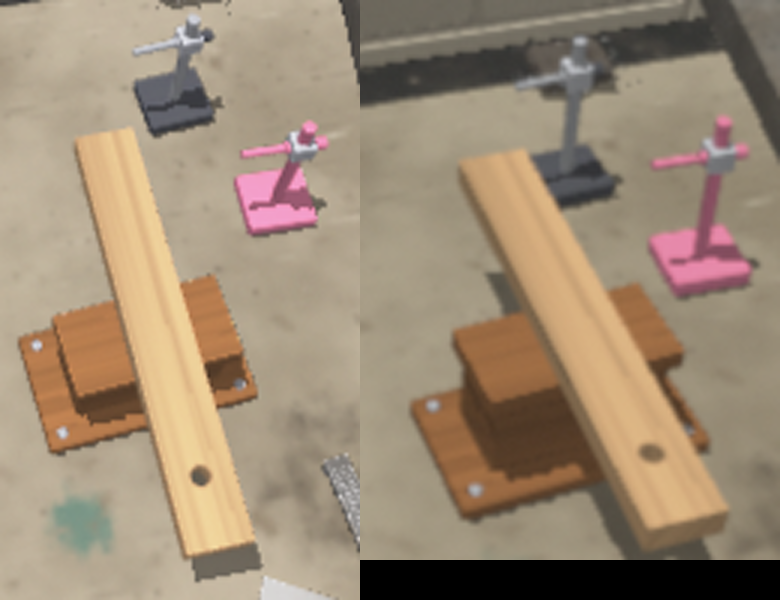

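```bash
python3 - <<'E'
from h import *
f=lambda u,v:(u/3+320-.33,v/3+145-.33); g=lambda u,v:((u-360)/3.5+310-.36,v/3.5+155-.36)
tip=tri([ray("scene",f(135,50)),ray("side",g(517,85))]);print("tip",tip.round(1),onz("scene",f(135,50),98),onz("side",g(517,85),98))
R=np.array([onz("scene",f(*p),80) for p in[(53,316),(215,277),(243,352),(82,396)]]);print("rest",R.round(1).tolist())
Rs=np.array([onz("side",g(*p),80) for p in[(454,335),(640,286),(683,352),(486,404)]]);print("rest side",Rs.round(1).tolist())
for A in(R,Rs):
    e=A[0]-A[1];e2=A[3]-A[2];x=(A[0]+A[1]-A[2]-A[3])/2
    print("c",A.mean(0).round(1),"len",np.linalg.norm(e),np.linalg.norm(e2),np.linalg.norm(x),"xdir deg",np.degrees(np.arctan2(x[1],x[0])),"from y",np.degrees(np.arctan2(e[1]+e2[1],e[0]+e2[0]))-90)
L=np.array([onz("scene",f(*p),98) for p in[(76,143),(133,129),(255,541),(186,556)]])
Ls=np.array([onz("side",g(*p),98) for p in[(459,166),(525,150),(727,513),(640,530)]])
for A,h in((L,onz("scene",f(201,475),98)),(Ls,onz("side",g(652,453),98))):
    x=(A[0]+A[1]-A[2]-A[3])/2;print("lath",A.round().tolist(),"c",A.mean(0).round(1),np.linalg.norm(x),np.degrees(np.arctan2(x[1],x[0])),"hole",h.round(1))
E
```

```text
tip [621.9 219.   96. ] [622.30725798 217.45475475  98.        ] [620.04125658 216.75653628  98.        ]
rest [[519.1, 23.9, 80.0], [637.6, 31.7, 80.0], [641.7, -25.1, 80.0], [526.9, -35.1, 80.0]]
rest side [[517.1, 19.0, 80.0], [635.9, 30.3, 80.0], [639.3, -26.4, 80.0], [518.9, -35.8, 80.0]]
c [581.3  -1.2  80. ] len 118.70652203974971 115.2334134067171 58.15926640072869 xdir deg 95.8491688102633 from y -265.64417361818835
c [577.8  -3.2  80. ] len 119.39488890034812 120.71030475903518 55.7992081803122 xdir deg 92.67159652660224 from y -265.0595386715081
lath [[561.0, 146.0, 98.0], [604.0, 150.0, 98.0], [610.0, -149.0, 98.0], [566.0, -149.0, 98.0]] c [585.3  -0.7  98. ] 296.61595841566003 91.07865560712315 hole [ 587.9 -103.6   98. ]
lath [[557.0, 144.0, 98.0], [603.0, 149.0, 98.0], [608.0, -150.0, 98.0], [562.0, -149.0, 98.0]] c [582.3  -1.4  98. ] 295.67279214547824 90.90355100970238 hole [ 586.1 -104.6   98. ]
```

The measurements agree: the rest is 58 x 119 mm, the tip is 185 mm out from the edge and 59 mm to the side, and the lath is 297 mm long. The lath needs about 65 mm of slide and +3.9°. Moving to hover above the tail.

>>> servo_tool:
  increments:
    - [[0.92,-0.52,0.1],[0,0,-0.38],1]
    - [[0.92,-0.52,0.1],[0,0,-0.38],1]
    - [[0.92,-0.52,0.1],[0,0,-0.38],1]
    - [[0.92,-0.52,0.1],[0,0,-0.38],1]
    - [[0.92,-0.52,0.1],[0,0,-0.38],1]
    - [[0.92,-0.52,0.1],[0,0,-0.38],1]
    - [[0.92,-0.52,0.1],[0,0,-0.38],1]
    - [[0.92,-0.52,0.1],[0,0,-0.38],1]
    - [[0.92,-0.52,0.1],[0,0,-0.38],1]
    - [[0.92,-0.52,0.1],[0,0,-0.38],1]

```text
time_s: 1.1
tcp_pos: [501.1, -240.3, 212.3]
tcp_rot: [-0.001, 0.699, 0.715, 0.0]
ft_force: [-0.9, 0.0, -0.2]
gripper_width: 0.998
grasp_force: 0.0
```

>>> servo_tool:
  increments:
    - [[0.275,0.22,0.05],[0,0,0],1]
    - [[0.275,0.22,0.05],[0,0,0],1]
    - [[0.275,0.22,0.05],[0,0,0],1]
    - [[0.275,0.22,0.05],[0,0,0],1]
    - [[0.275,0.22,0.05],[0,0,0],1]

```text
time_s: 1.6
tcp_pos: [585.7, -131.9, 192.7]
tcp_rot: [-0.0, 0.7, 0.714, -0.001]
ft_force: [0.4, -0.4, -0.0]
gripper_width: 0.999
grasp_force: 0.0
```

```bash
python3 - <<'E'
from h import *
s=bot.observe();P=bot.camera_params("wrist");I=bot.capture("wrist");cv2.imwrite("pics/w0.png",I)
import pickle;pickle.dump({k:np.array(v) for k,v in P.items()},open("w0.pkl","wb"))
print(s["tcp_pos"],s["tcp_rot"]);print(proj("wrist",[586.4,-151,98],P),proj("wrist",[587,-104,98],P))
E
```

```text
[ 585.71171058 -131.85669608  192.67208113] [-4.99333091e-04  7.00470244e-01  7.13681106e-01 -6.83272480e-04]
[322.48105264 230.70712194] [324.60461052 168.91990485]
```

View pics/w0.png

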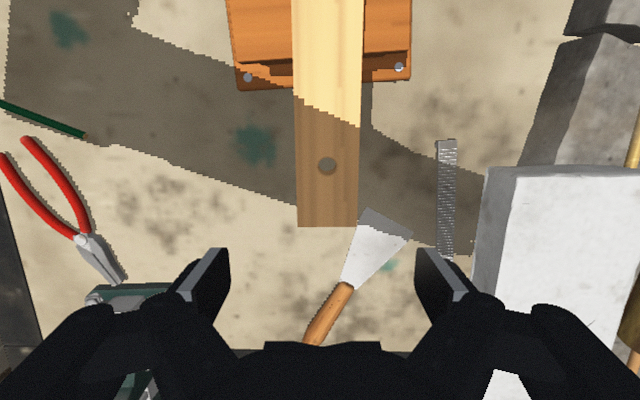

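Wrist view: the tail's end face is at row 227, cols 298–358, with the hole at (327,166). The rest's back top edge runs from about (238,64) to (410,51).

```bash
python3 - <<'E'
from h import *
import pickle
P=pickle.load(open("w0.pkl","rb"))
I=cv2.imread("pics/w0.png")
for p,z in[((298,227),98),((358,226),98),((327,166),98),((293,5),98),((362,5),98),((238,64),80),((410,51),80)]: print(p,onz("wrist",p,z,P).round(1))
# lath sides by edge of brightness/hue
hsv=cv2.cvtColor(I,cv2.COLOR_BGR2HSV)
m=(cv2.inRange(hsv,(8,85,60),(25,255,255)))
L=[];R=[]
for r in range(135,222,3):
    c=np.flatnonzero(m[r,270:390])+270
    if len(c)>40: L.append(onz("wrist",(c[0],r),98,P)[:2]);R.append(onz("wrist",(c[-1],r),98,P)[:2])
for S in(L,R):
    S=np.array(S);k=np.polyfit(S[:,1],S[:,0],1);print(len(S),"angle",90-np.degrees(np.arctan(k[0])),"x at -130",np.polyval(k,-130))
E
```

```text
(298, 227) [ 568.1 -148.4   98. ]
(358, 226) [ 612.8 -146.7   98. ]
(327, 166) [ 588.6 -101.9   98. ]
(293, 5) [565.5  -2.1  98. ]
(362, 5) [607.8  -1.4  98. ]
(238, 64) [525.2 -34.4  80. ]
(410, 51) [644.3 -23.9  80. ]
29 angle 91.30152084959214 x at -130 567.08580592151
29 angle 90.45551609389021 x at -130 611.2186850235728
```

>>> servo_tool:
  increments:
    - [[0.01,0.007,0.1],[0,0,0],1]
    - [[0.01,0.007,0.2],[0,0,0],1]
    - [[0.01,0.007,0.25],[0,0,0],1]
    - [[0.01,0.007,0.25],[0,0,0],1]
    - [[0.01,0.007,0.25],[0,0,0],1]

```text
time_s: 2.15
tcp_pos: [588.3, -129.2, 93.8]
tcp_rot: [-0.0, 0.702, 0.713, -0.0]
ft_force: [0.8, -0.8, 1.0]
gripper_width: 0.997
grasp_force: 0.0
```

>>> servo_tool:
  increments:
    - [[0,0,0],[0,0,0],0.3]
    - [[0,0,0],[0,0,0],0.2]
    - [[0,0,0],[0,0,0],0.1]
    - [[0,0,0],[0,0,0],0]
    - [[0,0,0],[0,0,0],-0.2]
    - [[0,0,0],[0,0,0],-0.4]
    - [[0,0,0],[0,0,0],-0.6]
    - [[0,0,0],[0,0,0],-0.6]
    - [[0,0,0],[0,0,0],-0.6]

```text
time_s: 3.05
tcp_pos: [589.6, -128.2, 93.9]
tcp_rot: [0.001, 0.701, 0.713, 0.0]
ft_force: [1.1, -2.7, 4.9]
gripper_width: 0.504
grasp_force: 61.1
```

Gripped: 43 mm opening, 61 N. Sliding most of the way while squaring up.

>>> servo_tool:
  increments:
    - [[0.015,0,0],[0,0,-0.003],-0.6]
    - [[0.03,-0.001,0],[0,0,-0.006],-0.6]
    - [[0.045,-0.002,0],[0,0,-0.009],-0.6]
    - [[0.06,-0.003,0],[0,0,-0.012],-0.6]
    - [[0.075,-0.004,0],[0,0,-0.015],-0.6]
    - [[0.09,-0.005,0],[0,0,-0.018],-0.6]
    - [[0.105,-0.005,0],[0,0,-0.02],-0.6]
    - [[0.12,-0.005,0],[0,0,-0.022],-0.6]
    - [[0.13,-0.005,0],[0,0,-0.022],-0.6]
    - [[0.13,-0.005,0],[0,0,-0.022],-0.6]
    - [[0.13,-0.005,0],[0,0,-0.022],-0.6]

```text
time_s: 4.15
tcp_pos: [587.5, -76.7, 94.8]
tcp_rot: [0.002, 0.676, 0.737, 0.0]
ft_force: [1.1, -3.2, 9.0]
gripper_width: 0.502
grasp_force: 61.7
```

```bash
python3 - <<'E'
from h import *
print(bot.observe()["tcp_pos"])
a=bot.capture("scene")[140:290,320:440];b=bot.capture("side")[140:290,310:430]
c=np.hstack([cv2.resize(x,None,fx=3.33333,fy=3.33333,interpolation=2) for x in(a,b)]);print(c.shape)
cv2.imwrite("pics/c1.png",c)
E
```

```text
[587.46403701 -76.69143358  94.84781229]
(500, 800, 3)
```

View pics/c1.png

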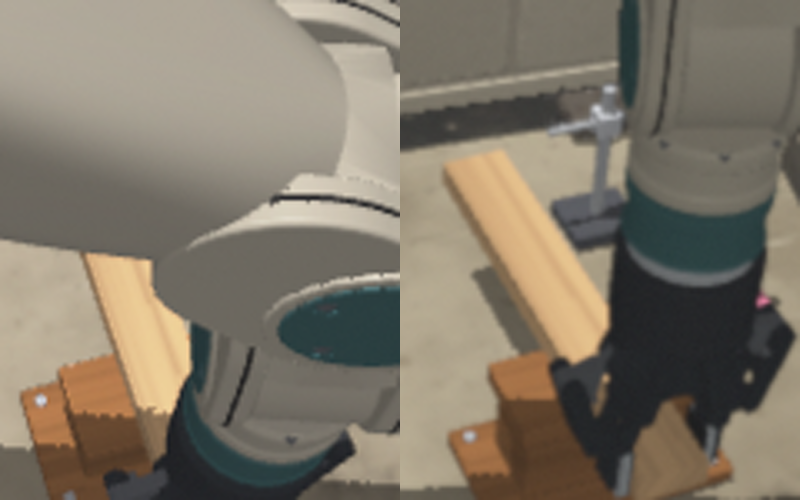

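Side view: the lath's outer end corners are at (444,166) and (507,150) in the crop, and the pointer tip is at (548,132). The scene view is occluded by the arm.

```bash
python3 - <<'E'
from h import *
g=lambda u,v:((u-400)/3.33333+310-.35,v/3.33333+140-.35)
u=np.array([-.0872,.9962,0])
A=[onz("side",g(*p),98) for p in((444,166),(507,150),(548,132))]
print(np.round(A,1).tolist(),np.round([a@u for a in A],1))
A=np.array(A);print("to go",(A[2]-(A[0]+A[1])/2)@u, "width",np.linalg.norm(A[1]-A[0]))
# left edge angle: (444,180)->(545,355) lower edge z=80 ; right top edge (507,150)->(609,300)
e=onz("side",g(507,150),98)-onz("side",g(609,300),98);print(np.degrees(np.arctan2(e[1],e[0])))
E
```

```text
[[536.9, 196.0, 98.0], [584.2, 202.8, 98.0], [618.6, 215.8, 98.0]] [148.4 151.  161. ]
to go 11.289463649194738 width 47.80255705161335
95.52029071739689
```

>>> servo_tool:
  increments:
    - [[0.01,0,0],[0,0,0],-0.6]
    - [[0.02,0,0],[0,0,0],-0.6]
    - [[0.03,0,0],[0,0,0],-0.6]
    - [[0.03,0,0],[0,0,0],-0.6]
    - [[0.03,0,0],[0,0,0],-0.6]

```text
time_s: 4.75
tcp_pos: [586.7, -65.1, 95.1]
tcp_rot: [0.002, 0.676, 0.737, 0.0]
ft_force: [1.2, -4.2, 9.2]
gripper_width: 0.502
grasp_force: 61.8
```

```bash
python3 - <<'E'
from h import *
s=bot.observe();print(s["tcp_pos"],s["tcp_rot"],s["ft_force"],s["ft_torque"])
I=np.mean([bot.capture("side").astype(float) for _ in range(4)],0).astype(np.uint8)
cv2.imwrite("pics/s2.png",I)
cv2.imwrite("pics/c2.png",cv2.resize(I[165:255,315:395],None,fx=6,fy=6,interpolation=2))
E
```

```text
[586.66135374 -65.05865909  95.05099747] [2.45191128e-03 6.75804712e-01 7.37076644e-01 2.07438132e-05] [ 1.23234907 -4.22887475  9.23112331] [-0.63772154 -0.02238202  0.00604965]
```

View pics/c2.png

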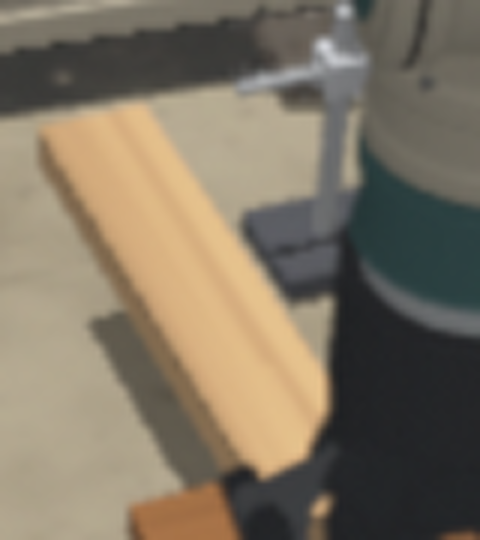

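The crop shows the end's top corners at (40,130) and (150,103), and the tip at (240,88).

```bash
python3 - <<'E'
from h import *
g=lambda u,v:(u/6+315-.42,v/6+165-.42)
u=np.array([-.0872,.9962,0])
A=np.array([onz("side",g(*p),98) for p in((40,130),(150,103),(240,88))])
print(A.round(1).tolist(),(A@u).round(1),"to go",A[2]@u-(A[0]+A[1])/2@u)
# grid projection: where would the tip's rest-x line hit at the lath centre?
c=np.array([574.,0,98]);t=A[2]; q=t+(-0.9962*1)*0
for w in(40,60,80): print(w,(proj("side",t+w*np.array([-.9962,-.0872,0]))-[315-.42,165-.42])*6)
e=onz("side",g(150,103),98)-onz("side",g(328,385),98);print(np.degrees(np.arctan2(e[1],e[0])))
E
```

```text
[[536.5, 208.6, 98.0], [582.6, 214.8, 98.0], [619.8, 215.5, 98.0]] [161.  163.1 160.6] to go -1.4337535038260683
40 [145.57417284 108.1098133 ]
60 [ 97.611602   118.32437402]
80 [ 49.13862269 128.64763613]
94.03948591417013
```

```bash
python3 -c "
from plant import bot
print(bot.job_done())"
```

```text
the job is handed in; nothing more can be done
None
```

I handed the job in with the lath's outer end measured within about 2 mm of the pointer and square to the rest to about 1°; its tail is still gripped (62 N) and pressed onto the rest (about 9 N), but the verdict wasn't returned.

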